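# Load a culture dish into the spring-fed dish feeder

## Task

Load the loose round 60 mm dish into the dish feeder: set it flat between the four guide posts, above the dish already in there, and push it down against the spring until both catches have snapped in over its rim. It must stay held flat under the catches when you let go. The small round dish, the square dish and the tall jar do not belong in the feeder.

Things in the scene. Friction and masses are not known exactly. Their poses are not given: they have to be found in the camera images.
- dish_mid (a point): Centre (half-way up) of the dish to load: closed, low, round, white plastic, 60 mm in diameter, 16 mm high, flat-topped, 40 g, flat on the bench. Nearby, in any order, at least 100 mm away centre to centre and white too: a small round dish (38 mm across, 12 mm high), a square dish (60 mm, 16 mm high), a round jar (58 mm across, 62 mm high).
- feeder: Dish feeder, fixed. Origin: centre of its underside, on the bench; z up, the stack's axis. Base 110 x 110 x 12 mm, 40 mm high block on its +x side. Four guide posts at 45 degrees between x and y leave a 63 mm circle; from z = 96 mm they flare out 8 mm, ending at 110 mm. Sides +y and -y are open, 35 mm between posts: fingers closing along y pass. Catches on +x and -x.
- catches (a point): Point on the feeder's axis 78.5 mm above the bench, level with the flat undersides of two sprung catches (tips 25 mm from the axis, sloped above). A dish set between the posts rests on the slopes, underside at about 86 mm. Pushed down with up to about 10 N, it spreads them; they snap over it once its top is under 78.5 mm. Pushing the top to 73 mm is ample.
- follower (a joint): Sprung follower plate, 48 mm across, under the stack: metres pushed down, 0 at the upper stop (start), 0.030 at the lower stop. At 0 its top is 62 mm above the bench. A like dish already lies on it, top at 78 mm. Spring 4 N at 0, 6 N at 0.016. With the second dish caught it reads about 0.015.
Mind the look-alikes: they are no part of the job. What is shaped like the part that bears dish_mid but purple is not meant. Leave any red look-alike of the feeder alone.

How it is judged (in metres and radians):
At the end, for the whole second after the job is handed in: Dish held under the catches: centre 62 to 75.5 mm above the bench, within 6 mm of the feeder axis, flat within 10 degrees; the dish below keeps the follower pushed down over 11 mm and at rest (z of dish_mid in the frame of feeder between 0.062 and 0.0755 m and horizontal distance between dish_mid and feeder below 0.006 m and angle between dish_mid's own z axis and vertical below 0.175 rad and value of joint follower above 0.011 m and velocity of joint follower below 0.02 m/s); the robot touches nothing.
It also fails if it takes over 43 s, if anything falls off the work surface, if the arm or the gripper's body presses on something with over 40 N, if the wrist force passes 120 N, or if a joint passes its speed limit or range.

## Robot

A 6-joint arm with a two-finger parallel gripper is mounted at the origin on the work surface. World frame = base frame: x ahead of the robot, y to its left, z up, the work surface at z = 0. Lengths are in m, angles in degrees, forces in N, time in s.
With the tool pointing down it reaches from about 0.35 to 0.875 m from the base axis. Payload 4.2 kg.
Tool frame: the origin (TCP) lies at the very end of the fingers, on their centre line; the grasp point (between the pads) lies 19 mm behind it (tcp_to_grasp is the z of the grasp point in the tool frame, in m); z points along the fingers, y is the direction in which the jaws open and shut (so a half turn about z gives the same grasp; the last joint's range is limited). The gripper opens to 87 mm and grips with 3 to 60 N. Pads are 19 mm wide; open, the fingers measure 117 mm over their backs; the gripper's body (75 mm by 190 mm) begins 51 mm behind the grasp point.
Start: joints at [14.817, 22.042, 0.453, 0, -68.411, -14.817], TCP at [0.625, 0, 0.223] pointing down, gripper open.
Joint ranges: [-179.83, 179.83], [-69.29, 118.12], [-61.27, 80.66], [-181.25, 117.63], [-171.15, -9.14], [-177.46, 177.46]. Speed limits (degrees/s): [159.86, 159.86, 180, 180, 180, 180].

## Interface

Orientations are given as a 3x3 rotation matrix whose columns are the frame's x, y, z axes.
In Python, from station import sense, capture, camera_params, finish_job, tcp_to_grasp gives the robot as it stands.
- The arm moves only by the shell command python3 -m inch 'ROWS'. ROWS is JSON, a list of rows, each an object of numbers: "jaw": the closure in counts, from 0 (fully open) to 255 (shut); "x", "y", "z": the shift along the world's x, y, z normalised to -1 to 1, where 1 is 0.06 m; "ax", "ay", "az": the turn, a rotation vector about the world's x, y, z normalised to -1 to 1, where 1 is 10 degrees. A call has 1 to 12 rows; each row shifts and turns the pose as measured when the row begins; what a row does not reach is not made up. A row lasts 1/8 s, in which the tool goes at most 62.5 mm and 10.7 degrees, less where a joint would pass 70% of its speed; a pose out of reach is approached as far as the arm can. A call with a number of a shift or a turn outside -1 to 1 is refused whole. A call with a gripper value outside its range is refused whole. The fingers move at their own pace and stop on an object; the grip force is fixed at half the most. Time passes only in rows, so rows that do not move let the fingers close. It gives the time, the measured TCP pose, the force and the opening at its end, in the units of the state.
- sense(): the state, without advancing time (a new reading comes with each control period).
- capture(name): name is "scene" or "side" or "wrist"; returns the picture (384x512x3 uint8, red, green, blue); there is no depth.
- camera_params(name): a dict with "vfov" (degrees; the focal length in pixels is half the picture's height over the tangent of half this angle, whatever the lens; pixels are square), "cx", "cy" (the principal point, pixels), "R" (3x3) and "t" (3): a world point X has camera coordinates R X + t. Camera axes: x right, y down, z forward; pixel columns grow to the right and rows downward; lengths in m; the calibration is good to about 2 mm. A picture is of the moment at which its call begins: read the wrist's pose just before it. camera_params takes no time and is no camera call; for the wrist camera it gives the pose at the moment of the call.
- finish_job(): hands the job in, once; it reports no verdict.
The state is a dict: "time_s": time; "joints": joint angles; "joint_velocities": joint speeds; "effort": joint torques, N m; "tcp_pos": TCP position; "ee_rot": TCP orientation; "wrist_force": force on the tool from outside, world axes, zero at the start; "moment": the same for the moment, N m; "gripper_width": opening from 0.0 (shut) to 1.0 (fully open).
Only numpy, scipy, OpenCV 4.12 (cv2) and the standard library are available. Lean on these libraries where they do the work, as an engineer would, in place of code of your own. Each camera call takes 0.05 s, during which the arm holds its last target.

## Working session

There is one attempt and no reset: what is moved stays moved. The work goes in short steps, Python scripts to look and compute and a shell command to move; the robot and the scene stay as the last step left them, time stands still between calls to the robot, and variables do not carry over. Pictures are saved under pics/ and viewed, and the job is handed in when it is done.

```bash
mkdir -p pics; ls
cat > h.py <<'E'
import numpy as np, cv2
from station import sense, capture, camera_params, finish_job, tcp_to_grasp
def K(p,h=384):
    f=h/2/np.tan(np.radians(p['vfov'])/2); return f
def proj(p,X):
    c=np.array(p['R'])@np.array(X,float)+np.array(p['t']); f=K(p); return p['cx']+f*c[0]/c[2], p['cy']+f*c[1]/c[2]
def ray(p,u,v,z):
    f=K(p); R=np.array(p['R']); C=-R.T@np.array(p['t']); d=R.T@np.array([(u-p['cx'])/f,(v-p['cy'])/f,1]); s=(z-C[2])/d[2]; return C+s*d
def save(n,im): cv2.imwrite('pics/'+n+'.png',cv2.cvtColor(im,cv2.COLOR_RGB2BGR)); np.save('pics/'+n+'.npy',im)
E
python3 - <<'E'
from h import *
import json
for n in('scene','side','wrist'):
    p=camera_params(n); print(n,{k:np.round(v,4).tolist() if not isinstance(v,str) else v for k,v in p.items()})
    im=capture(n); save(n+'0',im)
    json.dump({k:np.array(v).tolist() for k,v in p.items()  if not isinstance(v,str)},open('pics/%s0.json'%n,'w'))
s=sense();print(s['time_s'],s['tcp_pos'],s['gripper_width'],s['wrist_force'],tcp_to_grasp);print(s['ee_rot'])
E
```

```text
pics
scene {'vfov': 56.3026, 'cx': 254.3861, 'cy': 192.6718, 'R': [[-0.0053, 0.9998, -0.0206], [0.6587, -0.012, -0.7523], [-0.7524, -0.0176, -0.6585]], 't': [0.0303, -0.2449, 1.1681]}
side {'vfov': 46.183, 'cx': 254.7087, 'cy': 185.3097, 'R': [[-0.9942, -0.1075, -0.0027], [-0.0793, 0.7497, -0.657], [0.0727, -0.653, -0.7539]], 't': [0.445, 0.1202, 1.2711]}
wrist {'vfov': 62.0974, 'cx': 259.0027, 'cy': 188.9463, 'R': [[-1.0, 0.0004, 0.0016], [0.0008, 0.9539, 0.3002], [-0.0014, 0.3002, -0.9539]], 't': [0.6241, -0.0364, 0.3909]}
0.15 [ 6.24548372e-01 -1.02925219e-05  2.21710946e-01] 1.0004232410926244 [-0.02095759 -0.27451688  0.03723063] -0.0187
[[-1.54826579e-04 -9.99998568e-01 -1.68540616e-03]
 [-9.99999980e-01  1.55039527e-04 -1.26218127e-04]
 [ 1.26479251e-04  1.68538658e-03 -9.99998572e-01]]
```

View pics/scene0.png

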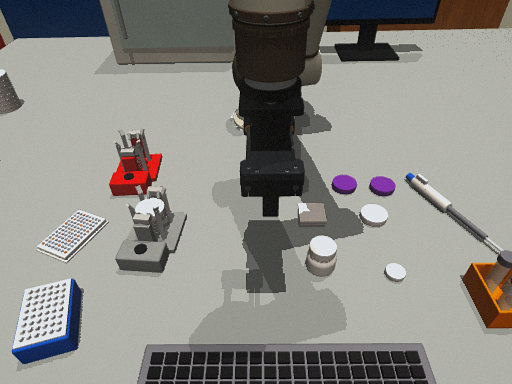

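View pics/side0.png

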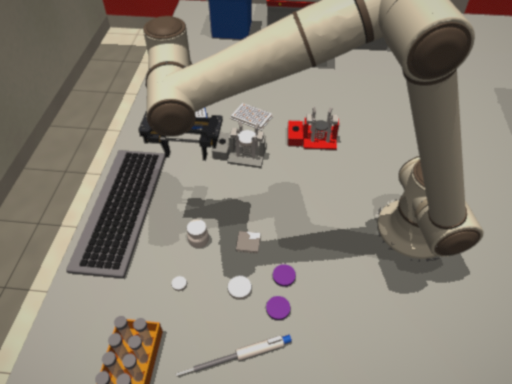

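View pics/wrist0.png

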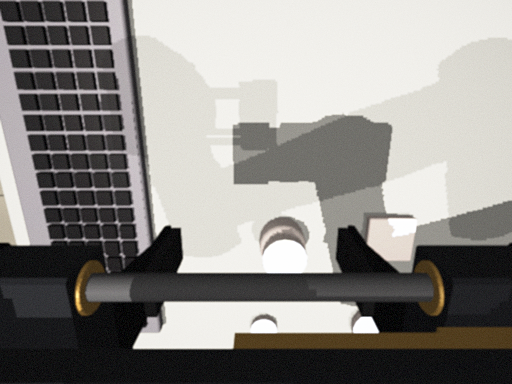

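Candidates:
- White round: scene (374,215).
- Small white round: (395,272).
- White square: (312,214).
- Jar: (321,250).
- Purple rounds: (344,185) and (382,186).
- Feeders: grey (152,235), red (135,165).

My choice is the white round at (374,215) and the grey feeder. I'll check both in close crops.

Run:
```python
from h import *
im=np.load('pics/scene0.npy'); si=np.load('pics/side0.npy')
a=cv2.resize(im[165:290,290:415],(500,500),interpolation=cv2.INTER_CUBIC)
save('crop_d',a)
b=cv2.resize(im[180:275,110:200],None,fx=6,fy=6,interpolation=cv2.INTER_CUBIC); save('crop_f',b)
c=cv2.resize(si[100:175,215:285],None,fx=7,fy=7,interpolation=cv2.INTER_CUBIC); save('crop_fs',c)
import json
ps=json.load(open('pics/scene0.json'));pp=json.load(open('pics/side0.json'))
g=cv2.inRange(im,(200,200,200),(255,255,255))
for n,I,p,(x0,x1,y0,y1) in (('scene',im,ps,(355,392,200,230)),('side',si,pp,(224,256,272,303))):
    sub=I[y0:y1,x0:x1].astype(int).min(2)
    print(n); print(sub[::2,::2])
```

```text
scene
[[172 173 169 171 172 169 175 173 175 170 171 175 172 173 173 174 175 174
  173]
 [170 171 170 172 174 174 170 170 170 170 169 169 170 166 172 171 170 172
  174]
 [169 171 171 171 169 168 199 223 221 221 208 181 166 171 173 174 170 171
  170]
 [169 172 169 165 203 228 224 223 226 226 226 225 226 208 167 169 175 171
  173]
 [171 173 174 182 228 225 226 221 226 224 226 224 226 224 221 166 172 172
  171]
 [168 171 169 230 223 224 223 226 224 227 224 227 225 222 224 221 166 171
  168]
 [173 170  97 215 224 224 225 225 226 222 226 225 223 225 227 224 200 168
  171]
 [121 178  87 107 229 223 224 226 224 225 223 222 226 225 226 225 224 169
  171]
 [ 98 101 134  62 182 226 226 222 226 227 225 224 225 223 226 223 225 168
  171]
 [ 93  92 149  66  71 168 228 224 224 224 222 223 222 226 223 226 146 167
  173]
 [ 93  91  88 139  69  85 127 202 232 227 227 226 226 223 233 117 170 172
  175]
 [ 92  97  92 158  68  78 104  92 101 121 165 161 156 131 100  85 174 173
  166]
 [ 92  91  91  89 153 134  71  79  90 112  99 100  99  89  79 172 173 174
  175]
 [ 94  89  93  93 116 168 143 143 123  79
[... 499 characters left out ...]
 212 212 212 211 181 158 157]
 [158 156 192 212 212 212 212 213 212 212 212 212 212 198 155 157]
 [158 158 196 212 212 212 212 212 212 212 212 212 212 198 148 157]
 [157 153 188 211 212 212 212 212 212 211 212 212 212 191 144 157]
 [158 154 159 209 212 211 212 212 212 211 212 212 209 150 140 157]
 [157 155 134 186 210 211 211 212 211 212 212 211 185 107 141 157]
 [157 157 147 124 183 208 211 211 211 211 206 179 110 107 152 157]
 [157 156 157 144 111 135 175 186 186 175 130 100 111 141 157 157]
 [157 157 157 156 144 113  97  98  96  92  98 123 152 156 157 157]
 [157 157 156 157 156 155 148 147 147 148 150 156 157 157 157 157]
 [157 156 157 157 156 157 156 157 156 157 157 157 157 157 157 157]]
```

View pics/crop_d.png

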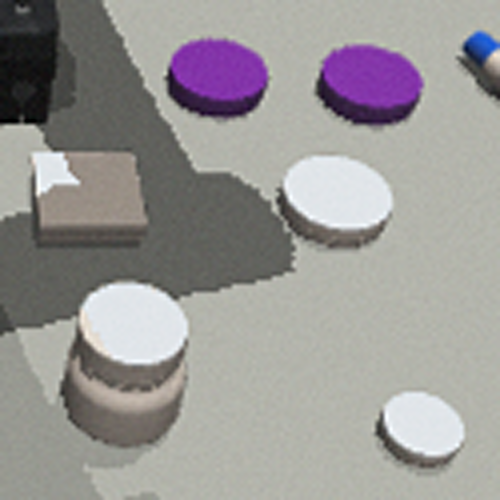

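View pics/crop_f.png

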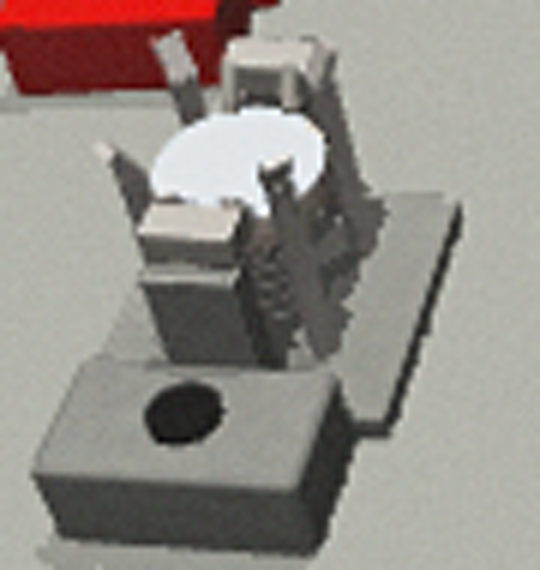

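View pics/crop_fs.png

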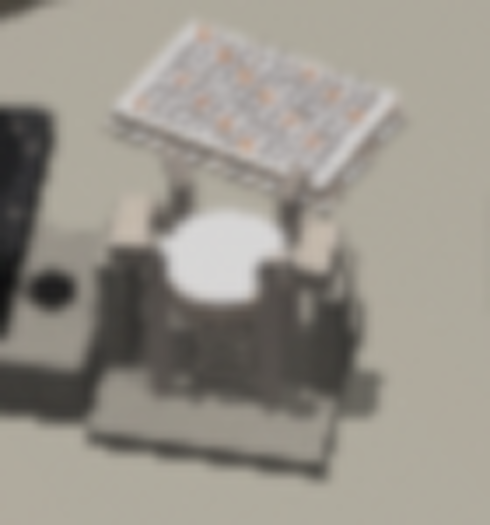

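Run:
```python
from h import *
import json
ps=json.load(open('pics/scene0.json'));pp=json.load(open('pics/side0.json'))
im=np.load('pics/scene0.npy'); si=np.load('pics/side0.npy')
def top(I,box,thr,p,z):
    x0,x1,y0,y1=box; m=(I[y0:y1,x0:x1].min(2)>thr).astype(np.uint8)
    n,l,s,c=cv2.connectedComponentsWithStats(m); i=1+np.argmax(s[1:,4]); ct=max(cv2.findContours((l==i).astype(np.uint8),0,1)[0],key=len)
    P=np.array([ray(p,u+x0,v+y0,z)[:2] for [[u,v]] in ct]); (cx,cy),r=cv2.minEnclosingCircle(P.astype(np.float32))
    M=cv2.moments((l==i).astype(np.uint8),True); u,v=M['m10']/M['m00']+x0,M['m01']/M['m00']+y0
    return (u,v),ray(p,u,v,z),r,(cx,cy)
print('dish scene',top(im,(355,392,200,230),195,ps,.016)); print('dish side',top(si,(224,256,272,303),170,pp,.016))
print('small',top(im,(380,412,260,285),195,ps,.012))
print('fdish scene',top(im,(130,170,190,220),210,ps,.078)); print('fdish side',top(si,(230,262,120,150),190,pp,.078))
f=lambda x,y:(110+x/6,180+y/6)
for n,q,z in(('far right',(460,203),.012),('right near',(382,420),.012),('blkTL',(84,366),.04),('blkTR',(338,372),.04),('blkBR',(298,487),.04),('blkBL',(36,475),.04)): print(n,ray(ps,*f(*q),z))
g=lambda x,y:(215+x/7,100+y/7)
for n,q,z in(('s near R',(325,465),.012),('s near L',(90,430),.012),('blk hole',(50,290),.04)): print(n,ray(pp,*g(*q),z))
print('hole',ray(ps,*f(185,412),.04))
```

```text
dish scene ((374.12303664921467, 212.52094240837695), array([0.46212905, 0.24140619, 0.016     ]), 0.02940826117992401, (0.4613967537879944, 0.24118298292160034))
dish side ((239.10282776349615, 285.96915167095113), array([0.46105886, 0.24090129, 0.016     ]), 0.030302049592137337, (0.46134844422340393, 0.23942159116268158))
small ((395.52479338842977, 270.37603305785126), array([0.61728567, 0.24529093, 0.012     ]), 0.018551185727119446, (0.6169215440750122, 0.2452780306339264))
fdish scene ((149.046875, 205.534375), array([ 0.49704893, -0.24537882,  0.078     ]), 0.029072733595967293, (0.5008864402770996, -0.2442062646150589))
fdish side ((246.1142857142857, 135.5142857142857), array([ 0.50112929, -0.2469765 ,  0.078     ]), 0.027706198394298553, (0.49903082847595215, -0.24586984515190125))
far right [ 0.45563405 -0.18249767  0.012     ]
right near [ 0.56168359 -0.19376051  0.012     ]
blkTL [ 0.56045391 -0.29002746  0.04      ]
blkTR [ 0.56419821 -0.20336748  0.04      ]
blkBR [ 0.6121477  -0.20699923  0.04      ]
blkBL [ 0.60642476 -0.29262941  0.04      ]
s near R [ 0.44597708 -0.1817117   0.012     ]
s near L [ 0.55396375 -0.19226682  0.012     ]
blk hole [ 0.58003134 -0.25214478  0.04      ]
hole [ 0.58088627 -0.25080658  0.04      ]
```

The crops show the target is the low, fully round white disc at (374,213), with a measured radius of about 30 mm at (0.4615, 0.2405). The small dish measures 18.5 mm in radius. The grey feeder's axis is near (0.500, -0.245) with yaw about -5°. I'll move over the dish with the jaws along y.

```bash
python3 -m inch '[{"jaw":0,"x":-0.3,"y":0.445,"az":1},{"jaw":0,"x":-0.3,"y":0.445,"az":1},{"jaw":0,"x":-0.3,"y":0.445,"az":1},{"jaw":0,"x":-0.3,"y":0.445,"az":1},{"jaw":0,"x":-0.3,"y":0.445,"az":1},{"jaw":0,"x":-0.3,"y":0.445,"az":1},{"jaw":0,"x":-0.3,"y":0.445,"az":1},{"jaw":0,"x":-0.3,"y":0.445,"az":1},{"jaw":0,"x":-0.3,"y":0.445,"az":1},{"jaw":0}]'
cat > st.py <<'E'
from h import *
import sys
s=sense(); p=np.array(s['tcp_pos']); R=np.array(s['ee_rot'])
print('t',s['time_s'],'tcp',p.round(4),'yawY',np.degrees(np.arctan2(R[1,1],R[0,1])).round(2),'zax',R[:,2].round(4),'F',np.round(s['wrist_force'],2),'w',round(s['gripper_width'],3),'J',np.round(s['joints'],1))
if len(sys.argv)>2:
    import json
    q=camera_params(sys.argv[2]); im=capture(sys.argv[2]); save(sys.argv[1],im); json.dump({k:np.array(v).tolist() for k,v in q.items() if not isinstance(v,str)},open('pics/%s.json'%sys.argv[1],'w'))
E
python3 st.py w1 wrist
```

```text
t 0.15 tcp [ 0.6245 -0.      0.2217] yawY 179.99 zax [-1.7e-03 -1.0e-04 -1.0e+00] F [-0.02 -0.27  0.04] w 1.0 J [ 14.8  22.1   0.4  -0.  -68.4 -14.8]$[0]: bad value
```

View pics/w1.png

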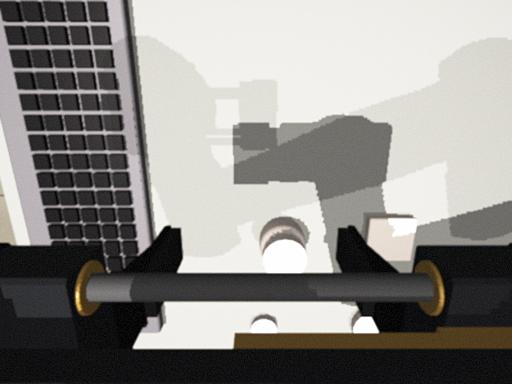

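The call was refused and the picture is unchanged, with the jar still at (285,250). Each row probably needs all of its keys.

```bash
python3 -m inch '[{"jaw":0,"x":-0.3,"y":0.445,"z":0,"ax":0,"ay":0,"az":1},{"jaw":0,"x":-0.3,"y":0.445,"z":0,"ax":0,"ay":0,"az":1},{"jaw":0,"x":-0.3,"y":0.445,"z":0,"ax":0,"ay":0,"az":1},{"jaw":0,"x":-0.3,"y":0.445,"z":0,"ax":0,"ay":0,"az":1},{"jaw":0,"x":-0.3,"y":0.445,"z":0,"ax":0,"ay":0,"az":1},{"jaw":0,"x":-0.3,"y":0.445,"z":0,"ax":0,"ay":0,"az":1},{"jaw":0,"x":-0.3,"y":0.445,"z":0,"ax":0,"ay":0,"az":1},{"jaw":0,"x":-0.3,"y":0.445,"z":0,"ax":0,"ay":0,"az":1},{"jaw":0,"x":-0.3,"y":0.445,"z":0,"ax":0,"ay":0,"az":1},{"jaw":0,"x":0,"y":0,"z":0,"ax":0,"ay":0,"az":0}]'
python3 st.py w1 wrist
```

```text
time_s: 1.45
tcp_pos: [0.4559, 0.2462, 0.2193]
ee_rot: [[0.999, 0.05, -0.001], [0.05, -0.999, -0.005], [-0.001, 0.005, -1.0]]
wrist_force: [0.5, -0.6, -0.2]
gripper_width: 1.005
t 1.45 tcp [0.4559 0.2462 0.2193] yawY -87.14 zax [-0.0011 -0.0046 -1.    ] F [ 0.46 -0.63 -0.24] w 1.005 J [ 46.4  11.9 -14.6   0.2 -63.8  46.4]
```

View pics/w1.png

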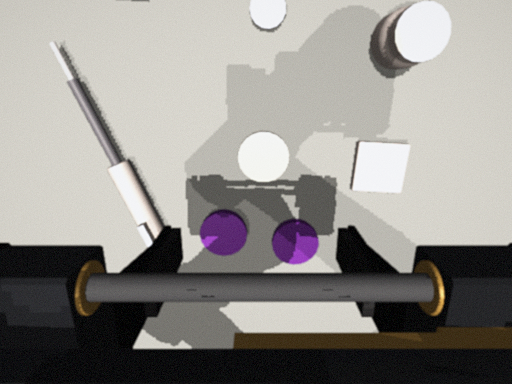

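The wrist view shows the white round at (263,156), purples at (223,232) and (295,242), the square at (380,166), the jar at (423,32) and the small dish at (268,12).

Run:
```python
from h import *
import json
p=json.load(open('pics/w1.json')); print('cam',-np.array(p['R']).T@np.array(p['t']))
im=np.load('pics/w1.npy')
m=(im[125:190,230:298].min(2)>205).astype(np.uint8); n,l,s,c=cv2.connectedComponentsWithStats(m); i=1+np.argmax(s[1:,4]); print(s[i],c[i]+[230,125])
u,v=c[i]+[230,125]; X=ray(p,u,v,.016); print(X)
print('purple',ray(p,223,230,.016),ray(p,295,240,.016),'sq',ray(p,380,166,.016))
print('r', (ray(p,u+s[i][2]/2,v,.016)-X))
print('tcp proj',proj(p,sense()['tcp_pos']))
```

```text
cam [0.53895287 0.25124139 0.38040395]
[   8    7   51   49 2010] [263.08905473 156.439801  ]
[0.46372502 0.24097081 0.016     ]
purple [0.36810655 0.2859601  0.016     ] [0.35861202 0.19496083 0.016     ] sq [0.45903159 0.10326781 0.016     ]
r [ 0.00144445 -0.02958468  0.        ]
tcp proj (np.float64(260.56049450681735), np.float64(243.10799152948513))
```

```bash
python3 -m inch '[{"jaw":0,"x":0.05,"y":-0.05,"z":-0.7,"ax":0.02,"ay":0,"az":0},{"jaw":0,"x":0.05,"y":-0.05,"z":-0.7,"ax":0,"ay":0,"az":0},{"jaw":0,"x":0,"y":0,"z":-0.7,"ax":0,"ay":0,"az":0},{"jaw":0,"x":0,"y":0,"z":-0.5,"ax":0,"ay":0,"az":0},{"jaw":0,"x":0,"y":0,"z":0,"ax":0,"ay":0,"az":0}]'; python3 st.py w2 wrist
```

```text
time_s: 2.12
tcp_pos: [0.4654, 0.2357, 0.0603]
ee_rot: [[0.999, 0.035, 0.002], [0.035, -0.999, 0.0], [0.002, -0.0, -1.0]]
wrist_force: [1.0, -0.4, 0.0]
gripper_width: 1.002
t 2.125 tcp [0.4654 0.2357 0.0603] yawY -87.99 zax [ 2.e-03  3.e-04 -1.e+00] F [ 1.02 -0.44  0.02] w 1.002 J [ 44.7  22.5 -26.    0.1 -41.4  47.2]
```

View pics/w2.png

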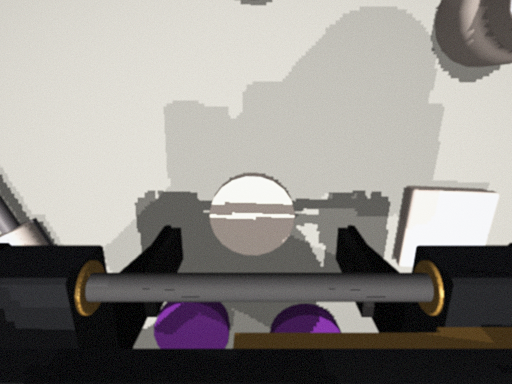

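The dish now lies between the fingers, its top centred at about (252,214).

Run:
```python
from h import *
import json
p=json.load(open('pics/w2.json')); print(ray(p,252.5,214,.016), ray(p,210,214,.016)[1],ray(p,295,214,.016)[1])
```

```text
[0.46540184 0.2403764  0.016     ] 0.2697942864990143 0.21095777704391042
```

```bash
python3 -m inch '[{"jaw":0,"x":-0.03,"y":0.08,"z":-0.3,"ax":0,"ay":0,"az":0},{"jaw":0,"x":0,"y":0,"z":-0.3,"ax":0,"ay":0,"az":0},{"jaw":0,"x":0,"y":0,"z":-0.25,"ax":0,"ay":0,"az":0},{"jaw":0,"x":0,"y":0,"z":0,"ax":0,"ay":0,"az":0}]'
```

```text
time_s: 2.68
tcp_pos: [0.4699, 0.244, 0.0159]
ee_rot: [[0.999, 0.033, 0.015], [0.033, -0.999, 0.011], [0.016, -0.01, -1.0]]
wrist_force: [0.8, -0.4, 0.8]
gripper_width: 1.003
```

```bash
python3 st.py; python3 -m inch '[{"jaw":0,"x":0,"y":0,"z":0,"ax":0,"ay":0,"az":0}]'; python3 st.py s3 side
```

```text
t 2.675 tcp [0.4699 0.244  0.0159] yawY -88.1 zax [ 0.0154  0.011  -0.9998] F [ 0.81 -0.37  0.82] w 1.003 J [ 45.1  26.7 -27.9   0.3 -34.4  46.5]
time_s: 2.8
tcp_pos: [0.4706, 0.2445, 0.0169]
ee_rot: [[0.999, 0.033, 0.017], [0.033, -0.999, 0.012], [0.017, -0.012, -1.0]]
wrist_force: [0.3, 0.7, 0.9]
gripper_width: 1.003
t 2.8 tcp [0.4706 0.2445 0.0169] yawY -88.09 zax [ 0.0169  0.0121 -0.9998] F [0.32 0.67 0.89] w 1.003 J [ 45.1  26.6 -27.8   0.3 -34.4  46.5]
```

View pics/s3.png

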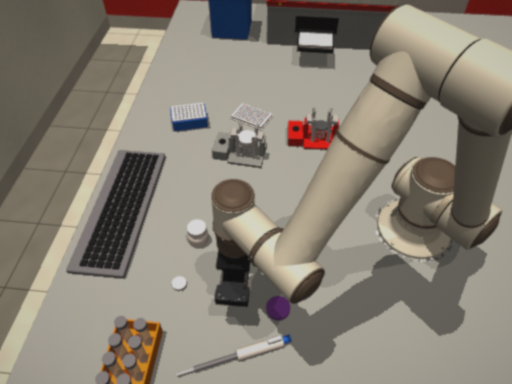

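```bash
python3 -m inch '[{"jaw":0,"x":-0.12,"y":-0.06,"z":-0.12,"ax":-0.07,"ay":0.1,"az":0}]';python3 -m inch '[{"jaw":0,"x":0,"y":0,"z":0,"ax":0,"ay":0,"az":0}]'; python3 st.py
```

```text
time_s: 2.98
tcp_pos: [0.4637, 0.2412, 0.0104]
ee_rot: [[0.999, 0.033, 0.0], [0.033, -0.999, 0.001], [0.0, -0.001, -1.0]]
wrist_force: [-0.1, -0.6, -0.1]
gripper_width: 1.004
time_s: 3.1
tcp_pos: [0.4631, 0.2408, 0.0101]
ee_rot: [[0.999, 0.033, -0.001], [0.033, -0.999, 0.0], [-0.001, -0.0, -1.0]]
wrist_force: [-0.3, 0.6, -0.6]
gripper_width: 1.0
t 3.1 tcp [0.4631 0.2408 0.0101] yawY -88.11 zax [-8.e-04  2.e-04 -1.e+00] F [-0.34  0.57 -0.6 ] w 1.0 J [ 45.3  27.1 -28.2  -0.1 -34.7  46.7]
```

```bash
python3 -m inch '[{"jaw":0,"x":0,"y":0,"z":-0.11,"ax":0,"ay":0,"az":0},{"jaw":0,"x":0,"y":0,"z":0,"ax":0,"ay":0,"az":0}]'; python3 st.py
```

```text
time_s: 3.35
tcp_pos: [0.4631, 0.2409, 0.0031]
ee_rot: [[0.999, 0.033, -0.001], [0.033, -0.999, 0.0], [-0.001, -0.0, -1.0]]
wrist_force: [0.5, 0.7, 0.4]
gripper_width: 0.999
t 3.35 tcp [0.4631 0.2409 0.0031] yawY -88.1 zax [-7.e-04  2.e-04 -1.e+00] F [0.54 0.69 0.36] w 0.999 J [ 45.3  27.8 -28.5  -0.1 -33.7  46.7]
```

```bash
python3 -m inch '[{"jaw":255,"x":0,"y":0,"z":0,"ax":0,"ay":0,"az":0},{"jaw":255,"x":0,"y":0,"z":0,"ax":0,"ay":0,"az":0},{"jaw":255,"x":0,"y":0,"z":0,"ax":0,"ay":0,"az":0},{"jaw":255,"x":0,"y":0,"z":0,"ax":0,"ay":0,"az":0},{"jaw":255,"x":0,"y":0,"z":0,"ax":0,"ay":0,"az":0},{"jaw":255,"x":0,"y":0,"z":0,"ax":0,"ay":0,"az":0}]'; python3 st.py
```

```text
time_s: 4.1
tcp_pos: [0.4632, 0.241, 0.0031]
ee_rot: [[0.999, 0.033, -0.001], [0.033, -0.999, 0.0], [-0.0, -0.0, -1.0]]
wrist_force: [-0.4, 0.1, -1.3]
gripper_width: 0.682
t 4.1 tcp [0.4632 0.241  0.0031] yawY -88.1 zax [-5.e-04  3.e-04 -1.e+00] F [-0.42  0.11 -1.31] w 0.682 J [ 45.3  27.8 -28.5  -0.1 -33.7  46.7]
```

Width 0.682 × 87 mm ≈ 59 mm, so the dish is gripped. I'll lift it.

```bash
python3 -m inch '[{"jaw":255,"x":0,"y":0,"z":0.3,"ax":0,"ay":0,"az":0},{"jaw":255,"x":0,"y":0,"z":0.6,"ax":0,"ay":0,"az":0},{"jaw":255,"x":0,"y":0,"z":0.7,"ax":0,"ay":0,"az":0},{"jaw":255,"x":0,"y":0,"z":0.7,"ax":0,"ay":0,"az":0},{"jaw":255,"x":0,"y":0,"z":0.6,"ax":0,"ay":0,"az":0},{"jaw":255,"x":0,"y":0,"z":0,"ax":0,"ay":0,"az":0}]'; python3 st.py w4 wrist
```

```text
time_s: 4.85
tcp_pos: [0.4616, 0.2396, 0.1817]
ee_rot: [[0.999, 0.033, -0.003], [0.033, -0.999, -0.002], [-0.003, 0.001, -1.0]]
wrist_force: [0.0, 0.1, -0.4]
gripper_width: 0.68
t 4.85 tcp [0.4616 0.2396 0.1817] yawY -88.12 zax [-0.0026 -0.0016 -1.    ] F [ 0.04  0.13 -0.37] w 0.68 J [ 45.3  14.  -17.5  -0.  -58.7  46.6]
```

View pics/w4.png

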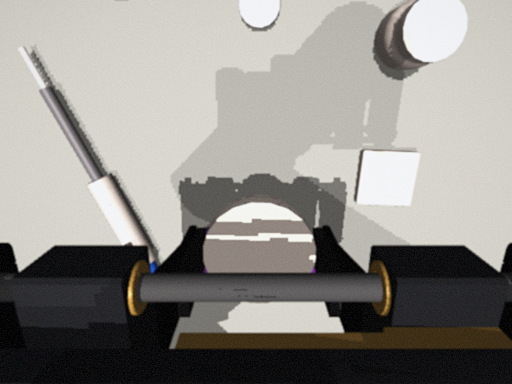

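The dish is held flat between the fingers, centred near (260,250). I'll carry it over to the feeder.

```bash
python3 -m inch '[{"jaw":255,"x":0.05,"y":-0.3,"z":0.1,"ax":0,"ay":0,"az":0},{"jaw":255,"x":0.05,"y":-0.7,"z":0.1,"ax":0,"ay":0,"az":-0.06},{"jaw":255,"x":0.05,"y":-0.75,"z":0.1,"ax":0,"ay":0,"az":-0.06},{"jaw":255,"x":0.05,"y":-0.75,"z":0.1,"ax":0,"ay":0,"az":-0.06},{"jaw":255,"x":0.05,"y":-0.75,"z":0.1,"ax":0,"ay":0,"az":-0.06},{"jaw":255,"x":0.05,"y":-0.75,"z":0.1,"ax":0,"ay":0,"az":-0.06},{"jaw":255,"x":0.05,"y":-0.75,"z":0,"ax":0,"ay":0,"az":-0.06},{"jaw":255,"x":0.05,"y":-0.75,"z":0,"ax":0,"ay":0,"az":-0.06},{"jaw":255,"x":0.05,"y":-0.75,"z":0,"ax":0,"ay":0,"az":-0.06},{"jaw":255,"x":0.05,"y":-0.7,"z":0,"ax":0,"ay":0,"az":-0.06},{"jaw":255,"x":0.05,"y":-0.5,"z":0,"ax":0,"ay":0,"az":-0.06},{"jaw":255,"x":0,"y":0,"z":0,"ax":0,"ay":0,"az":0}]'; python3 st.py w5 wrist; python3 st.py c5 scene; python3 st.py s5 side
```

```text
time_s: 6.4
tcp_pos: [0.4806, -0.2322, 0.2024]
ee_rot: [[0.996, -0.08, -0.039], [-0.081, -0.997, -0.009], [-0.038, 0.012, -0.999]]
wrist_force: [-0.0, 0.4, -0.7]
gripper_width: 0.681
t 6.4 tcp [ 0.4806 -0.2322  0.2024] yawY -94.6 zax [-0.0389 -0.0087 -0.9992] F [-0.    0.43 -0.73] w 0.681 J [ -7.9  15.1 -13.2   0.9 -63.9  92.9]
t 6.45 tcp [ 0.4805 -0.2313  0.2024] yawY -94.54 zax [-0.0392 -0.0084 -0.9992] F [ 0.13 -0.28 -0.22] w 0.679 J [ -7.8  15.  -13.3   0.9 -63.9  92.8]
t 6.5 tcp [ 0.4808 -0.2304  0.2028] yawY -94.46 zax [-0.0383 -0.0085 -0.9992] F [ 0.9   0.5  -0.74] w 0.68 J [ -7.7  15.  -13.3   0.9 -63.9  92.8]
```

View pics/w5.png

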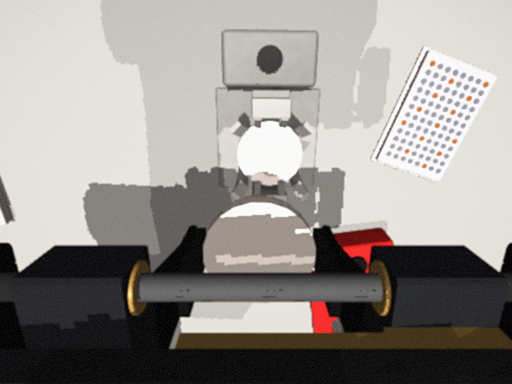

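View pics/c5.png

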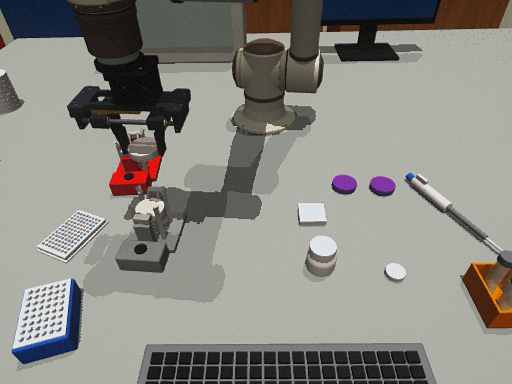

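View pics/s5.png

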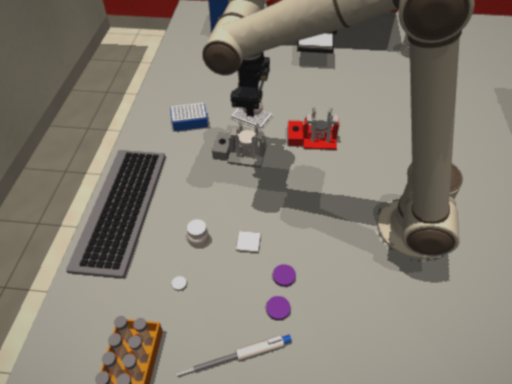

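The wrist view shows the grey feeder whole: its dish at (270,153), hole at (270,58), base edges at columns ~217 and ~319. I'll enlarge it to measure.

Run:
```python
from h import *
im=np.load('pics/w5.npy'); save('w5c',cv2.resize(im[20:215,200:340],None,fx=4,fy=4,interpolation=cv2.INTER_CUBIC)[:600*2][:780])
```

```text
(no output)
```

View pics/w5c.png

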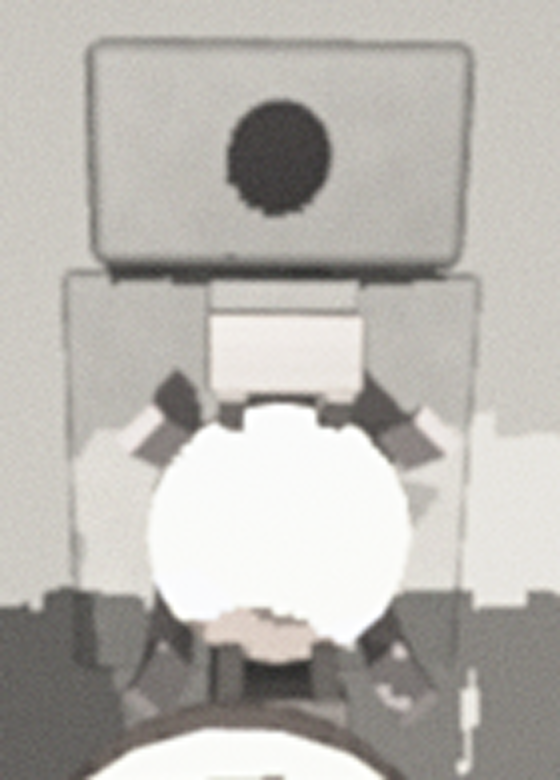

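Run:
```python
from h import *
import json
from scipy.optimize import least_squares
p=json.load(open('pics/w5.json')); 
g=lambda x,y:(200+x/4-.4,20+y/4-.4)
W=lambda x,y,z: ray(p,*g(x,y),z)
for n,a in dict(bTL=(65,272,.012),bTR=(480,278,.012),bL2=(78,660,.012),bR2=(462,640,.012),kTL=(90,42,.04),kTR=(470,46,.04),kBL=(100,262,.04),kBR=(456,265,.04),hole=(279,156,.04)).items(): print(n,W(*a)[:2].round(4))
q=[(148,540),(157,480),(180,440),(411,540),(405,480),(380,440),(395,595),(360,640),(163,600)]
P=np.array([W(*a,.078)[:2] for a in q])
r=least_squares(lambda v:np.hypot(*(P-v[:2]).T)-v[2],[.5,-.245,.03]); print('circ',r.x,r.fun.round(4))
# posts tips inner at z=.110 : outer white tips
# held dish
s=[.4806,-.2322,.2024]; print('tcp proj',proj(p,s))
```

```text
bTL [ 0.5606 -0.1957]
bTR [ 0.5504 -0.3035]
bL2 [ 0.4544 -0.1861]
bR2 [ 0.4512 -0.2967]
kTL [ 0.6101 -0.2109]
kTR [ 0.6025 -0.2968]
kBL [ 0.5629 -0.2077]
kBR [ 0.5554 -0.2925]
hole [ 0.5829 -0.2519]
circ [ 0.50189192 -0.24481912  0.03046478] [-0.0006 -0.0002  0.0005 -0.0007  0.0001  0.0002 -0.0003  0.0008  0.0002]
tcp proj (np.float64(259.31090144420983), np.float64(243.86353187348396))
```

Run:
```python
from h import *
import json
p=json.load(open('pics/w4.json')); 
im=np.load('pics/w4.npy'); I=im[185:285,190:330].copy()
I=cv2.resize(I,None,fx=5,fy=5,interpolation=cv2.INTER_CUBIC)
# predicted top-face rim for centred dish
for off,col in((0,(255,0,0)),(.004,(0,255,0)),(-.004,(0,0,255))):
  for a in np.linspace(0,2*np.pi,120):
    u,v=proj(p,[.4616+off+.03*np.cos(a),.2396+.03*np.sin(a),.1817+.013]); x,y=int((u-190+.5)*5),int((v-185+.5)*5)
    if 0<=y<500: cv2.circle(I,(x,y),1,col,-1)
save('w4c',I)
```

```text
(no output)
```

View pics/w4c.png

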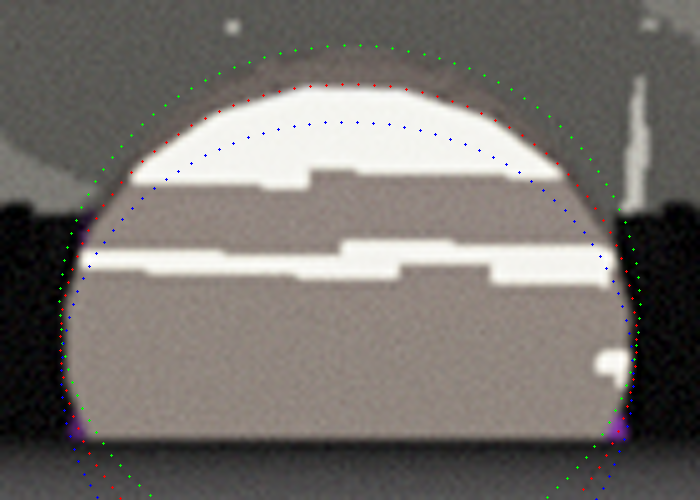

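The red outline, which predicts a dish centred on the tool, matches the rim, so the dish is centred to within about 0.5 mm. Feeder estimate: (0.5005, -0.2447), yaw -5.1°. Next I'll align and level.

```bash
python3 -m inch '[{"jaw":255,"x":0.33,"y":-0.24,"z":0,"ax":0.05,"ay":-0.22,"az":-0.06},{"jaw":255,"x":0,"y":0,"z":0,"ax":0,"ay":0,"az":0},{"jaw":255,"x":0,"y":0,"z":0,"ax":0,"ay":0,"az":0}]'; python3 st.py
```

```text
time_s: 6.92
tcp_pos: [0.5004, -0.2415, 0.2031]
ee_rot: [[0.997, -0.083, -0.0], [-0.083, -0.997, 0.001], [-0.0, -0.001, -1.0]]
wrist_force: [-0.1, 0.8, -0.6]
gripper_width: 0.681
t 6.925 tcp [ 0.5004 -0.2415  0.2031] yawY -94.76 zax [-1.0e-04  1.2e-03 -1.0e+00] F [-0.08  0.83 -0.65] w 0.681 J [ -9.1  16.2 -11.1  -0.1 -62.7  94.4]
```

```bash
python3 -m inch '[{"jaw":255,"x":0,"y":-0.055,"z":-0.4,"ax":0,"ay":0,"az":-0.03},{"jaw":255,"x":0,"y":0,"z":-0.4,"ax":0,"ay":0,"az":0},{"jaw":255,"x":0,"y":0,"z":-0.4,"ax":0,"ay":0,"az":0},{"jaw":255,"x":0,"y":0,"z":0,"ax":0,"ay":0,"az":0},{"jaw":255,"x":0,"y":0,"z":0,"ax":0,"ay":0,"az":0}]'; python3 st.py s6 side;  python3 st.py w6 wrist
python3 - <<'E'
from h import *
s=np.load('pics/s6.npy'); save('s6c',cv2.resize(s[80:180,200:290],None,fx=6,fy=6,interpolation=cv2.INTER_CUBIC))
E
```

```text
time_s: 7.55
tcp_pos: [0.4999, -0.2413, 0.1317]
ee_rot: [[0.997, -0.082, 0.001], [-0.082, -0.997, 0.0], [0.001, -0.0, -1.0]]
wrist_force: [0.2, 0.5, -0.2]
gripper_width: 0.68
t 7.55 tcp [ 0.4999 -0.2413  0.1317] yawY -94.7 zax [ 1.2e-03  3.0e-04 -1.0e+00] F [ 0.24  0.5  -0.17] w 0.68 J [ -9.1  20.1 -16.8  -0.  -53.1  94.4]
t 7.6 tcp [ 0.4997 -0.2412  0.1316] yawY -94.72 zax [ 1.1e-03  6.0e-04 -1.0e+00] F [ 0.32  0.19 -1.02] w 0.68 J [ -9.1  20.1 -16.8  -0.1 -53.1  94.4]
```

View pics/s6c.png

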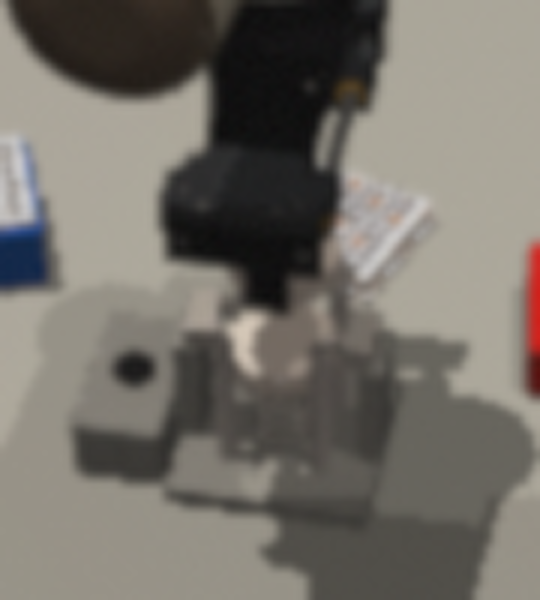

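View pics/w6.png

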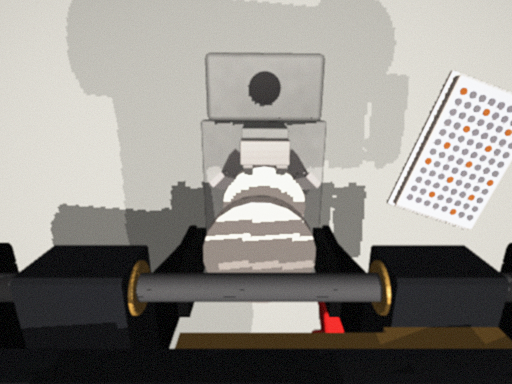

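The wrist view shows the held dish over the feeder, with the hole at (264,88) and base corners near (202,121) and (327,121). I'll re-measure from this nearer view.

Run:
```python
from h import *
im=np.load('pics/w6.npy'); save('w6c',cv2.resize(im[45:235,190:340],None,fx=4,fy=4,interpolation=cv2.INTER_CUBIC))
```

```text
(no output)
```

View pics/w6c.png

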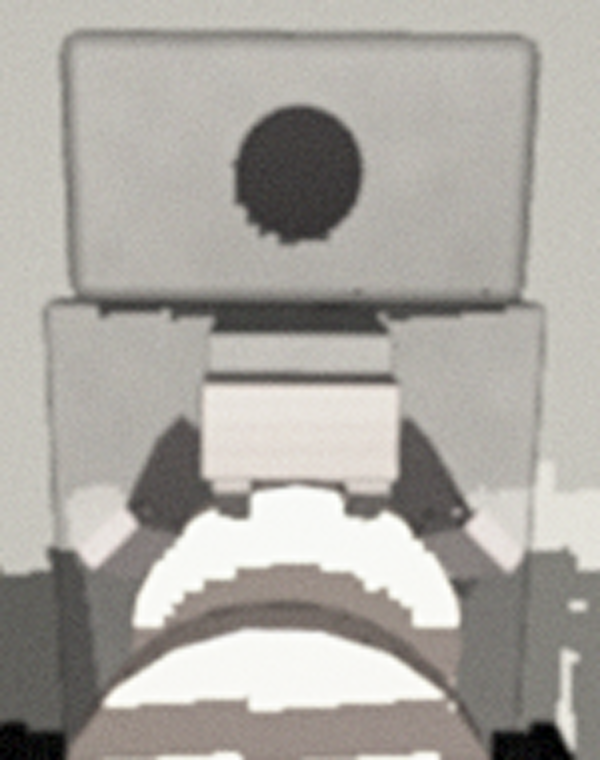

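Run:
```python
from h import *
import json
from scipy.optimize import least_squares
p=json.load(open('pics/w6.json')); 
g=lambda x,y:(190+x/4-.4,45+y/4-.4)
W=lambda x,y,z: ray(p,*g(x,y),z)
for n,a in dict(bTL=(46,303,.012),bTR=(545,307,.012),bL2=(68,700,.012),bR2=(518,710,.012),kTL=(63,35,.04),kTR=(538,38,.04),kBL=(75,295,.04),kBR=(522,298,.04),hole=(299,172,.04),postL=(90,560,.11),postR=(510,565,.11)).items(): print(n,W(*a)[:2].round(4))
q=[(133,620),(148,575),(190,520),(460,620),(448,570),(405,515)]
P=np.array([W(*a,.078)[:2] for a in q])
r=least_squares(lambda v:np.hypot(*(P-v).T)-.03,[.5,-.245]); print('circ',r.x,r.fun.round(4))
a,b=W(46,303,.012)[:2],W(545,307,.012)[:2]; d=a-b; d/=np.linalg.norm(d); n=np.array([d[1],-d[0]]); print(np.degrees(np.arctan2(n[1],n[0])),(a+b)/2-.055*n, np.linalg.norm(a-b))
```

```text
bTL [ 0.5605 -0.1958]
bTR [ 0.5508 -0.3033]
bL2 [ 0.4681 -0.1883]
bR2 [ 0.4567 -0.295 ]
kTL [ 0.6103 -0.2107]
kTR [ 0.6026 -0.2975]
kBL [ 0.5637 -0.2068]
kBR [ 0.556  -0.2934]
hole [ 0.5829 -0.252 ]
postL [ 0.5301 -0.2154]
postR [ 0.5241 -0.278 ]
circ [ 0.50199455 -0.24490927] [-0.0001 -0.0004 -0.     -0.0007 -0.0001  0.0004]
-5.181907001996636 [ 0.5008704  -0.24459372] 0.10795482404626737
```

```bash
python3 -m inch '[{"jaw":255,"x":0.025,"y":-0.06,"z":-0.1,"ax":0,"ay":0.01,"az":-0.05},{"jaw":255,"x":0,"y":0,"z":0,"ax":0,"ay":0,"az":0}]'; python3 st.py
```

```text
time_s: 7.9
tcp_pos: [0.5021, -0.2453, 0.1268]
ee_rot: [[0.996, -0.092, 0.002], [-0.092, -0.996, 0.0], [0.002, -0.0, -1.0]]
wrist_force: [0.9, 0.4, 0.2]
gripper_width: 0.68
t 7.9 tcp [ 0.5021 -0.2453  0.1268] yawY -95.26 zax [ 0.0023  0.     -1.    ] F [0.91 0.38 0.17] w 0.68 J [ -9.4  20.7 -16.7  -0.  -52.5  94.2]
```

```bash
python3 -m inch '[{"jaw":255,"x":-0.015,"y":0.01,"z":-0.15,"ax":0,"ay":0.01,"az":0},{"jaw":255,"x":0,"y":0,"z":-0.15,"ax":0,"ay":0,"az":0},{"jaw":255,"x":0,"y":0,"z":-0.1,"ax":0,"ay":0,"az":0},{"jaw":255,"x":0,"y":0,"z":0,"ax":0,"ay":0,"az":0}]'; python3 st.py
```

```text
time_s: 8.4
tcp_pos: [0.5007, -0.2448, 0.1007]
ee_rot: [[0.996, -0.092, -0.001], [-0.092, -0.996, 0.0], [-0.001, -0.0, -1.0]]
wrist_force: [0.8, -0.0, 0.7]
gripper_width: 0.683
t 8.4 tcp [ 0.5007 -0.2448  0.1007] yawY -95.28 zax [-6.e-04  2.e-04 -1.e+00] F [ 0.83 -0.03  0.7 ] w 0.683 J [ -9.4  22.4 -18.5  -0.  -49.2  94.1]
```

```bash
python3 -m inch '[{"jaw":255,"x":0,"y":0,"z":-0.07,"ax":0,"ay":0,"az":0},{"jaw":255,"x":0,"y":0,"z":0,"ax":0,"ay":0,"az":0},{"jaw":255,"x":0,"y":0,"z":-0.08,"ax":0,"ay":0,"az":0},{"jaw":255,"x":0,"y":0,"z":0,"ax":0,"ay":0,"az":0}]'; python3 st.py w7 wrist; python3 st.py s7 side
python3 - <<'E'
from h import *
s=np.load('pics/s7.npy'); w=np.load('pics/w7.npy'); save('s7c',np.hstack([cv2.resize(s[100:175,210:285],(400,400),interpolation=cv2.INTER_CUBIC),cv2.resize(w[140:290,180:340],(400,400),interpolation=cv2.INTER_CUBIC)]))
E
```

```text
time_s: 8.9
tcp_pos: [0.5013, -0.2449, 0.0915]
ee_rot: [[0.996, -0.092, 0.001], [-0.092, -0.996, -0.0], [0.001, 0.0, -1.0]]
wrist_force: [1.0, 0.7, -0.1]
gripper_width: 0.679
t 8.9 tcp [ 0.5013 -0.2449  0.0915] yawY -95.27 zax [ 7.e-04 -2.e-04 -1.e+00] F [ 1.03  0.75 -0.08] w 0.679 J [ -9.4  23.  -19.    0.  -47.9  94.1]
t 8.95 tcp [ 0.5014 -0.2449  0.0917] yawY -95.27 zax [ 1.e-03 -3.e-04 -1.e+00] F [-0.09 -0.29 -1.78] w 0.68 J [ -9.4  23.  -19.    0.  -47.9  94.1]
```

View pics/s7c.png

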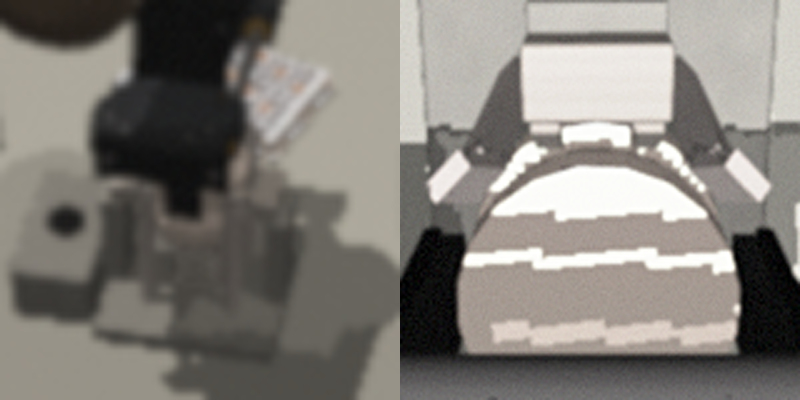

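The dish sits between the posts and is symmetric to them. I'll lower it onto the slopes.

```bash
python3 -m inch '[{"jaw":255,"x":0,"y":0,"z":-0.05,"ax":0,"ay":0,"az":0},{"jaw":255,"x":0,"y":0,"z":-0.02,"ax":0,"ay":0,"az":0},{"jaw":255,"x":0,"y":0,"z":0,"ax":0,"ay":0,"az":0}]'; python3 st.py
```

```text
time_s: 9.38
tcp_pos: [0.5022, -0.2451, 0.0883]
ee_rot: [[0.996, -0.091, 0.003], [-0.091, -0.996, -0.001], [0.003, 0.001, -1.0]]
wrist_force: [-0.2, 0.9, 0.5]
gripper_width: 0.679
t 9.375 tcp [ 0.5022 -0.2451  0.0883] yawY -95.24 zax [ 0.003 -0.001 -1.   ] F [-0.2   0.92  0.47] w 0.679 J [ -9.4  23.3 -19.2   0.  -47.4  94.1]
```

```bash
python3 -m inch '[{"jaw":0,"x":-0.01,"y":0,"z":0,"ax":0,"ay":0.01,"az":0},{"jaw":0,"x":0,"y":0,"z":0,"ax":0,"ay":0,"az":0},{"jaw":0,"x":0,"y":0,"z":0,"ax":0,"ay":0,"az":0},{"jaw":0,"x":0,"y":0,"z":0.3,"ax":0,"ay":0,"az":0},{"jaw":0,"x":0,"y":0,"z":0.5,"ax":0,"ay":0,"az":0},{"jaw":0,"x":0,"y":0,"z":0,"ax":0,"ay":0,"az":0}]'; python3 st.py w8 wrist; python3 st.py c8 scene
python3 - <<'E'
from h import *
s=np.load('pics/c8.npy'); w=np.load('pics/w8.npy'); save('s8c',np.hstack([cv2.resize(s[170:280,100:210],(400,400),interpolation=cv2.INTER_CUBIC),cv2.resize(w[100:290,170:350],(400,400),interpolation=cv2.INTER_CUBIC)]))
E
```

```text
time_s: 10.12
tcp_pos: [0.5006, -0.245, 0.1365]
ee_rot: [[0.996, -0.092, -0.001], [-0.092, -0.996, -0.0], [-0.001, 0.0, -1.0]]
wrist_force: [-0.2, 0.1, -1.6]
gripper_width: 0.993
t 10.125 tcp [ 0.5006 -0.245   0.1365] yawY -95.27 zax [-1.4e-03 -3.0e-04 -1.0e+00] F [-0.22  0.11 -1.56] w 0.993 J [ -9.4  20.  -16.1   0.  -54.   94.1]
t 10.175 tcp [ 0.4994 -0.2445  0.1348] yawY -95.3 zax [-0.0049  0.001  -1.    ] F [ 0.32  0.42 -0.11] w 1.002 J [ -9.4  20.1 -16.2  -0.  -54.   94.1]
```

View pics/s8c.png

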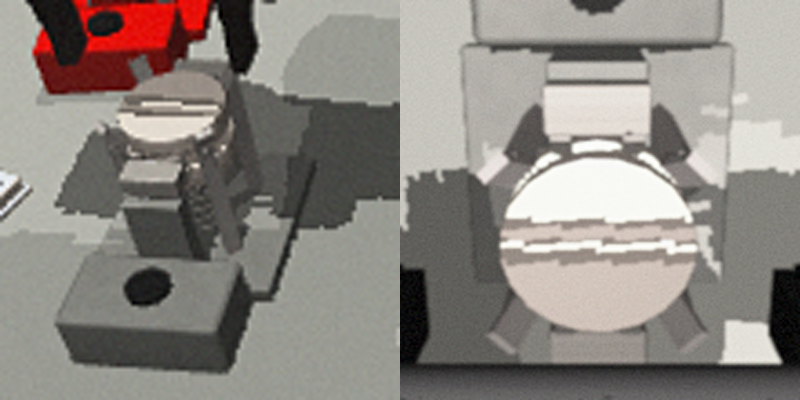

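Both crops show the dish lying flat on the slopes, centred between the posts. I'll close the fingers and come down over its centre.

```bash
python3 -m inch '[{"jaw":255,"x":0.02,"y":0,"z":0,"ax":0,"ay":-0.03,"az":0},{"jaw":255,"x":0,"y":0,"z":0,"ax":0,"ay":0,"az":0},{"jaw":255,"x":0,"y":0,"z":0,"ax":0,"ay":0,"az":0},{"jaw":255,"x":0,"y":0,"z":0,"ax":0,"ay":0,"az":0},{"jaw":255,"x":0,"y":0,"z":0,"ax":0,"ay":0,"az":0},{"jaw":255,"x":0,"y":0,"z":0,"ax":0,"ay":0,"az":0},{"jaw":255,"x":0,"y":0,"z":0,"ax":0,"ay":0,"az":0}]'; python3 st.py
```

```text
time_s: 11.1
tcp_pos: [0.4983, -0.2439, 0.1309]
ee_rot: [[0.996, -0.093, -0.007], [-0.093, -0.996, 0.003], [-0.007, -0.002, -1.0]]
wrist_force: [-1.6, -0.9, 1.5]
gripper_width: 0.286
t 11.1 tcp [ 0.4983 -0.2439  0.1309] yawY -95.33 zax [-0.0068  0.003  -1.    ] F [-1.57 -0.87  1.52] w 0.286 J [ -9.4  20.3 -16.5  -0.1 -53.6  94.2]
```

```bash
python3 -m inch '[{"jaw":255,"x":0.04,"y":-0.015,"z":0,"ax":-0.02,"ay":-0.04,"az":0},{"jaw":255,"x":0,"y":0,"z":0,"ax":0,"ay":0,"az":0},{"jaw":255,"x":0,"y":0,"z":0,"ax":0,"ay":0,"az":0},{"jaw":255,"x":0,"y":0,"z":-0.1,"ax":0,"ay":0,"az":0},{"jaw":255,"x":0,"y":0,"z":-0.1,"ax":0,"ay":0,"az":0},{"jaw":255,"x":0,"y":0,"z":0,"ax":0,"ay":0,"az":0}]'; python3 st.py
```

```text
time_s: 11.85
tcp_pos: [0.5007, -0.2448, 0.1179]
ee_rot: [[0.996, -0.093, 0.0], [-0.093, -0.996, -0.001], [0.0, 0.001, -1.0]]
wrist_force: [0.0, 0.3, -0.1]
gripper_width: 0.009
t 11.85 tcp [ 0.5007 -0.2448  0.1179] yawY -95.34 zax [ 2.e-04 -5.e-04 -1.e+00] F [ 0.    0.32 -0.08] w 0.009 J [ -9.4  21.2 -17.4   0.  -51.4  94. ]
```

Aligned and shut. Dish top should be at about 0.102. I'll push in steps.

```bash
python3 -m inch '[{"jaw":255,"x":0,"y":0,"z":-0.15,"ax":0,"ay":0,"az":0},{"jaw":255,"x":0,"y":0,"z":-0.1,"ax":0,"ay":0,"az":0},{"jaw":255,"x":0,"y":0,"z":-0.06,"ax":0,"ay":0,"az":0}]'; python3 st.py;  python3 -m inch '[{"jaw":255,"x":0,"y":0,"z":-0.1,"ax":0,"ay":0,"az":0},{"jaw":255,"x":0,"y":0,"z":-0.1,"ax":0,"ay":0,"az":0}]'; python3 st.py
```

```text
time_s: 12.22
tcp_pos: [0.5011, -0.245, 0.0985]
ee_rot: [[0.996, -0.093, 0.001], [-0.093, -0.996, -0.001], [0.001, 0.001, -1.0]]
wrist_force: [0.9, 0.4, 2.5]
gripper_width: 0.006
t 12.225 tcp [ 0.5011 -0.245   0.0985] yawY -95.32 zax [ 0.0011 -0.001  -1.    ] F [0.88 0.41 2.46] w 0.006 J [ -9.4  22.5 -18.7   0.1 -48.8  94. ]
time_s: 12.48
tcp_pos: [0.5022, -0.2453, 0.0875]
ee_rot: [[0.996, -0.092, 0.004], [-0.092, -0.996, -0.002], [0.004, 0.002, -1.0]]
wrist_force: [-1.1, 1.6, 5.6]
gripper_width: 0.003
t 12.475 tcp [ 0.5022 -0.2453  0.0875] yawY -95.27 zax [ 0.0036 -0.0023 -1.    ] F [-1.06  1.62  5.63] w 0.003 J [ -9.4  23.3 -19.3   0.1 -47.2  94. ]
```

```bash
python3 -m inch '[{"jaw":255,"x":-0.015,"y":0,"z":-0.12,"ax":0,"ay":0.02,"az":0},{"jaw":255,"x":0,"y":0,"z":-0.12,"ax":0,"ay":0,"az":0}]'; python3 st.py
```

```text
time_s: 12.72
tcp_pos: [0.5022, -0.2453, 0.0738]
ee_rot: [[0.996, -0.091, 0.002], [-0.091, -0.996, -0.003], [0.003, 0.003, -1.0]]
wrist_force: [-1.5, 0.0, 5.3]
gripper_width: 0.006
t 12.725 tcp [ 0.5022 -0.2453  0.0738] yawY -95.24 zax [ 0.0024 -0.0029 -1.    ] F [-1.54  0.02  5.26] w 0.006 J [ -9.3  24.4 -20.1   0.2 -45.4  94. ]
```

```bash
python3 -m inch '[{"jaw":255,"x":0,"y":0,"z":-0.03,"ax":0,"ay":0,"az":0},{"jaw":255,"x":0,"y":0,"z":0,"ax":0,"ay":0,"az":0}]'; python3 st.py;  python3 -m inch '[{"jaw":255,"x":0,"y":0,"z":0.05,"ax":0,"ay":0,"az":0},{"jaw":255,"x":0,"y":0,"z":0.1,"ax":0,"ay":0,"az":0},{"jaw":255,"x":0,"y":0,"z":0.4,"ax":0,"ay":0,"az":0},{"jaw":255,"x":0,"y":0,"z":0.7,"ax":0,"ay":0,"az":0},{"jaw":255,"x":0,"y":0,"z":0.5,"ax":0,"ay":0,"az":0},{"jaw":255,"x":0,"y":0,"z":0,"ax":0,"ay":0,"az":0}]'; python3 st.py w9 wrist; python3 st.py c9 scene;python3 st.py s9 side
python3 - <<'E'
from h import *
s=np.load('pics/c9.npy'); w=np.load('pics/w9.npy');t=np.load('pics/s9.npy'); r=lambda a:cv2.resize(a,(400,400),interpolation=cv2.INTER_CUBIC); save('s9c',np.hstack([r(s[180:280,105:205]),r(w[80:280,180:380])]));save('s9d',r(t[100:175,210:285]))
E
```

```text
time_s: 12.98
tcp_pos: [0.5022, -0.2453, 0.0722]
ee_rot: [[0.996, -0.091, 0.002], [-0.091, -0.996, -0.003], [0.002, 0.003, -1.0]]
wrist_force: [-0.7, 0.7, 5.3]
gripper_width: 0.004
t 12.975 tcp [ 0.5022 -0.2453  0.0722] yawY -95.21 zax [ 0.0021 -0.0031 -1.    ] F [-0.71  0.68  5.28] w 0.004 J [ -9.3  24.5 -20.2   0.2 -45.2  94. ]
time_s: 13.72
tcp_pos: [0.5004, -0.2447, 0.1782]
ee_rot: [[0.996, -0.092, -0.002], [-0.092, -0.996, -0.001], [-0.002, 0.001, -1.0]]
wrist_force: [-0.2, -0.1, -0.8]
gripper_width: 0.007
t 13.725 tcp [ 0.5004 -0.2447  0.1782] yawY -95.29 zax [-0.0016 -0.001  -1.    ] F [-0.17 -0.06 -0.78] w 0.007 J [ -9.3  17.6 -13.    0.1 -59.5  94. ]
t 13.775 tcp [ 0.4994 -0.2444  0.1766] yawY -95.31 zax [-4.8e-03  1.0e-04 -1.0e+00] F [-0.56  0.32 -0.58] w 0.002 J [ -9.3  17.7 -13.1   0.  -59.5  94. ]
t 13.825 tcp [ 0.4987 -0.2442  0.1755] yawY -95.32 zax [-7.2e-03  7.0e-04 -1.0e+00] F [ 0.69  0.44 -1.11] w 0.007 J [ -9.3  17.7 -13.2   0.  -59.5  94. ]
```

View pics/s9c.png

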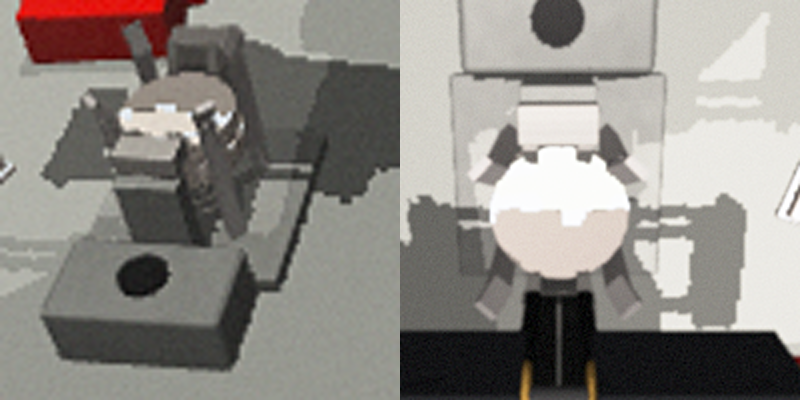

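View pics/s9d.png

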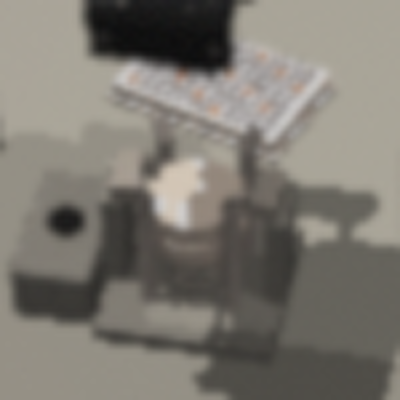

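The dish is down, with the +x catch tips overlapping its rim. I'll back off clear and check the -x catch and the height.

```bash
python3 -m inch '[{"jaw":255,"x":-0.4,"y":0.1,"z":0.3,"ax":0,"ay":-0.07,"az":0},{"jaw":255,"x":-0.5,"y":0.1,"z":0.2,"ax":0,"ay":0,"az":0},{"jaw":255,"x":-0.3,"y":0.1,"z":0,"ax":0,"ay":0,"az":0},{"jaw":255,"x":0,"y":0,"z":0,"ax":0,"ay":0,"az":0},{"jaw":255,"x":0,"y":0,"z":0,"ax":0,"ay":0,"az":0}]'; python3 st.py w10 wrist; python3 st.py c10 scene;python3 st.py s10 side
python3 - <<'E'
from h import *
s=np.load('pics/c10.npy'); w=np.load('pics/w10.npy');t=np.load('pics/s10.npy'); r=lambda a:cv2.resize(a,(400,400),interpolation=cv2.INTER_CUBIC); save('s10c',np.hstack([r(s[180:255,115:190]),r(t[100:175,210:285])]));save('w10c',w)
E
```

```text
time_s: 14.5
tcp_pos: [0.4215, -0.2248, 0.1977]
ee_rot: [[0.996, -0.093, -0.011], [-0.093, -0.996, 0.005], [-0.011, -0.004, -1.0]]
wrist_force: [-0.1, 0.3, -0.1]
gripper_width: 0.006
t 14.5 tcp [ 0.4215 -0.2248  0.1977] yawY -95.36 zax [-0.0105  0.0046 -0.9999] F [-0.13  0.27 -0.1 ] w 0.006 J [ -8.7   9.2 -21.2  -0.2 -60.2  93.4]
t 14.55 tcp [ 0.4215 -0.2248  0.1976] yawY -95.37 zax [-0.0109  0.0048 -0.9999] F [ 0.49 -0.65 -0.92] w 0.007 J [ -8.7   9.2 -21.2  -0.2 -60.2  93.4]
t 14.6 tcp [ 0.4217 -0.2249  0.1978] yawY -95.37 zax [-0.0107  0.0047 -0.9999] F [ 0.9  -1.06  0.42] w 0.003 J [ -8.7   9.2 -21.2  -0.2 -60.2  93.4]
```

View pics/s10c.png

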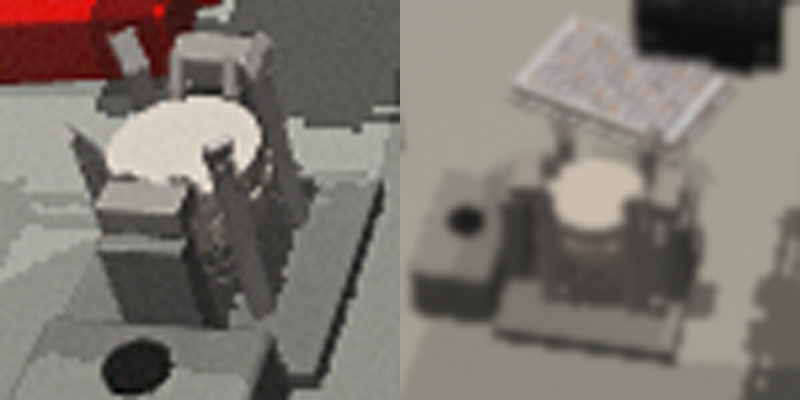

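View pics/w10c.png

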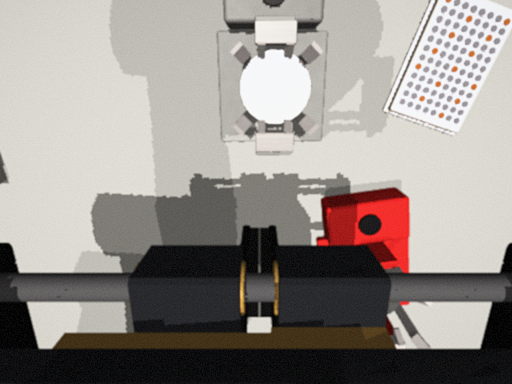

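Run:
```python
from h import *
w=np.load('pics/w10.npy'); a=np.load('pics/scene0.npy');b=np.load('pics/c10.npy'); r=lambda a:cv2.resize(a,(390,390),interpolation=cv2.INTER_CUBIC)
save('f1',np.hstack([r(w[20:160,205:345]),r(a[180:255,115:190])]))
def c(I,box,t):
    x0,x1,y0,y1=box; m=(I[y0:y1,x0:x1].min(2)>t).astype(np.uint8); n,l,s,cc=cv2.connectedComponentsWithStats(m); i=1+np.argmax(s[1:,4]); return s[i]+[x0,y0,0,0,0],cc[i]+[x0,y0]
print(c(a,(130,170,190,220),205),c(b,(130,170,190,220),185))
import json
from scipy.optimize import least_squares
p=json.load(open('pics/w10.json'));s,cc=c(w,(230,320,40,135),215);print(s,cc,ray(p,*cc,.078),'diam',ray(p,s[0],cc[1],.078)[1]-ray(p,s[0]+s[2],cc[1],.078)[1])
```

```text
(array([135, 198,  29,  18, 326]), array([149.01533742, 205.59509202])) (array([135, 198,  29,  18, 308]), array([148.58766234, 205.52597403]))
[ 240   50   71   74 3982] [274.76996484  86.95429432] [ 0.50296599 -0.245213    0.078     ] diam 0.05910926741885408
```

View pics/f1.png

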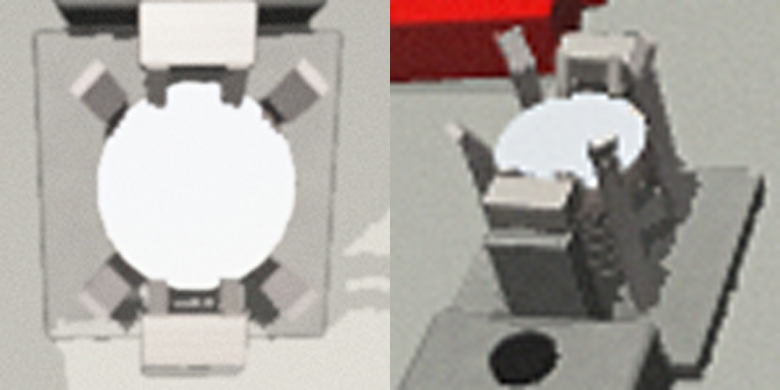

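Both pairs of catch tips overlap the rim. The top outline matches the original 78 mm level: same bounding box, centre within 0.4 px, about 2 mm from the axis. The arm is clear, so I'm handing in.

```bash
python3 -c "from h import *; print(finish_job())"; python3 st.py
```

```text
the job is handed in; nothing more can be done
None
the job is handed in; nothing more can be done
```

I loaded the 60 mm white dish into the grey feeder and handed the job in at about 14.6 s, well under the 43 s limit. I gripped the dish, set it flat on the catch slopes between the posts and let go. Then I pushed it down with shut fingers until its top was at 72 mm, and backed the arm away clear.

**Last checks:**
- **Catches:** in the wrist picture, both catches' tips lie over the dish's rim.
- **Height and flatness:** the top's outline in the scene picture matches that of the first dish at its 78 mm level, with the same bounding box and the centre within 0.5 px.
- **Position:** the dish is about 2 mm from my estimate of the feeder axis, against 6 mm allowed. The wrist camera tends to read about 1–2 mm too far in x.
- **Forces:** I read at most about 6 N at the wrist while pushing, with no contact once the arm was clear.

**Not measured or failed:**
- **Follower:** its position could not be read directly. I infer it from the dish height and the 5.3 N I felt at the bottom of the push.
- **First move:** the first call was refused because its rows lacked some keys. Nothing moved.

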